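Check-weigh a carrier of vials

TASK

Check-weigh the full vial carrier: keeping it upright, hang it by the middle of its handle on the hook of the balance beam while the beam is still locked. Then pull the balance's sprung locking plunger fully back by its knob and keep holding it back, so that its pin stays clear of the beam and the beam swings down on the carrier's side; finish while still holding the plunger back, with the carrier hanging freely. Leave the empty carrier and everything else on the bench where it is.

Things in the scene. Friction and masses are not known exactly. Their poses are not given: they have to be found in the camera images.
- carrier_handle (a point): Full vial carrier, 0.35-0.55 kg: steel tray 116 (x) by 76 mm (y), six blue-capped vials, rigid handle of 10 mm round bar: uprights at x = +-60 mm, level bar between along x, its middle 30 mm kinked up 6 mm for the hook. Point: bar's centre at the kink, 146 mm above the underside, 85 mm above the caps. Ends alike. Grip the straight bar beside the kink (x = +-33 mm, 6 mm lower), jaws closing along y.
- empty_carrier_handle (a point): Bystander: middle of the handle bar of the other carrier, same shape and size but without vials. One carrier stands to the robot's left, the other to its right.
- hook_seat (a point): Where the handle bar's centre line rests in the hook; moves with the beam. Axes as balance. Upturned gooseneck hook of 7 mm rod, in the y-z plane, on the beam's +y end. Its tip is 25 mm to +y and its top 26 mm above this point; the beam's end face is 22 mm to -y, the beam's top 20 mm above. The bar, lying along x, comes in from +y above the tip and is lowered into the 40 mm gap.
- knob (a point): Centre of the locking plunger's black knob, 30 mm across, 26 mm long, its axis level along x (axes as balance), on the robot's side of the balance at z = 215 mm. Pulling it along -x draws the pin out. With the pin home, the cheek plate is 39 mm to +x of this point, its top edge 28 mm higher, with a 24 mm sleeve between. Grip it from above, jaws closing along y.
- plunger (a joint): How far the locking plunger is pulled back, m: 0 = pin home in the beam's seat hole, 0.016 = fully back against its stop. The pin is clear of the beam from 0.011 on. A spring pulls it home: 5 N at 0, 12 N at 0.016; let go, it springs back.
- beam (a joint): Angle of the balance beam, rad: 0 level, positive with the hook end down; stops at -0.09 and +0.09 (15 mm at the hook). With the pin home it has only some 0.025 of play either way. Unlocked, the counterweight tips it to -0.09 when the hook is empty; the full carrier makes it sink to +0.09.
- balance: Check-weigh balance, fixed. Origin on the bench under the beam's pivot (215 mm up); x from the robot's side to the far side, y along the beam towards the hook. Base plate 170 (x) by 220 mm, 24 mm high; two cheek plates, 170 mm wide (y), tops at 243 mm (pointer plate 272), beam 12 mm thick between. Hook seat at y = 170 mm, plunger at y = -60 mm, hanging counterweight (52 mm across) at y = -170 mm.
- vial_a: Bystander: standing vial, 26 mm across, 58 mm tall; origin at the centre of its underside.
- vial_b: Bystander: as vial_a.
- disc: Bystander: steel weight disc 50 mm across, 13 mm high, lying on the bench; origin at the centre of its underside.
- pen: Bystander: marker pen 136 mm long (its x), 13 mm thick, lying on the bench in front of the balance; origin at the middle of its underside.
- carton: Bystander: small carton 50 by 50 by 75 mm standing beyond the hook end of the balance; origin at the centre of its underside.

How it is judged:
By the outcome, as a careful person would: the job done as asked, in the order asked, and still so for the second after the job is handed in, while the arm keeps its last pose, push and grip.
It also fails if it takes over 64 s, if anything falls off the work surface, if the arm or the gripper's body presses on something with over 40 N, if the wrist force passes 120 N, or if a joint passes its speed limit or range.

ROBOT

A 7-joint arm with a two-finger parallel gripper is mounted at the origin on the work surface. World frame = base frame: x ahead of the robot, y to its left, z up, the work surface at z = 0. Lengths are in m, angles in rad, forces in N, time in s.
With the tool pointing down it reaches from about 0.4 to 0.9 m from the base axis. Payload 5.5 kg.
Tool frame: the origin (TCP) lies midway between the tips of the shut fingers; the grasp point (between the pads) lies 19 mm behind it (manip.grip_depth is the distance from the TCP to the grasp point, in m); z points along the fingers, y is the line along which they close (so a half turn about z gives the same grasp; the last joint's range is limited). The gripper opens to 92 mm and grips with 3 to 60 N. Pads are 19 mm wide; open, the fingers measure 130 mm over their backs; the gripper's body (75 mm by 190 mm) begins 47 mm behind the grasp point.
Start: joints at [1.439, 0.501, -0.427, 1.55, 0.221, 1.138, -0.21], TCP at [0.25, -0.6, 0.227] pointing down, gripper open.
Joint ranges: [-2.88, 2.88], [-0.31, 2.03], [-1.54, 1.56], [0.2, 2.42], [-1.41, 4.55], [0.19, 2.02], [-2.57, 2.57]. Speed limits (rad/s): [2.57, 2.57, 3.14, 3.14, 3.14, 3.14, 3.14].

INTERFACE

Orientations are given as a unit quaternion [x, y, z, w].
In Python, from bench import manip, effector, viewer gives the robot as it stands. Calls block until the motion is done:
- manip.move_pose(position, orientation): joint-space move of the TCP to a pose.
- manip.servo_line(position, ori=None, vel=0.15): straight line of the TCP; ori=None keeps the orientation; vel is the mean speed in m/s.
- manip.movej(angles): joint-space move.
- effector.open_jaws() and effector.close(f_grip=None): open the fingers fully, or close them until they stop; f_grip is the grip in N (None keeps the last).
- manip.sleep(seconds).
- manip.solve_ik(position, orientation): joint angles nearest the present ones, or None.
- viewer.get_image(name): name is "scene" or "side" or "wrist"; returns the picture (420x560x3 uint8, red, green, blue); there is no depth.
- viewer.get_calibration(name): a dict with "vfov" (degrees; the focal length in pixels is half the picture's height over the tangent of half this angle, whatever the lens; pixels are square), "cx", "cy" (the principal point, pixels), "eye" and "attitude" of the camera in the world. Camera axes: x right, y down, z forward; pixel columns grow to the right and rows downward; lengths in m; the calibration is good to about 2 mm. A picture is of the moment at which its call begins: read the wrist's pose just before it. get_calibration takes no time and is no camera call; for the wrist camera it gives the pose at the moment of the call.
A pose or a line that the arm cannot do raises manip.PlanningError and nothing moves.
- manip.hand_in(): hands the job in; it is judged then, once.
Readings, each from a call of its own:
- manip.current_clock(): time.
- manip.current_q(): joint angles.
- manip.current_joint_velocities(): joint speeds.
- manip.current_tau(): joint torques, N m.
- manip.current_tool_pos(): TCP position.
- manip.current_tcp_rot(): TCP orientation.
- manip.current_force(): force on the tool from outside, world axes, zero at the start.
- manip.current_wrist_torque(): the same for the moment, N m.
- manip.current_finger_gap(): finger opening in m.
- manip.current_gripper_force(): force on a finger pad.
Only numpy, scipy, OpenCV 4.12 (cv2) and the standard library are available. Lean on these libraries where they do the work, as an engineer would, in place of code of your own. Each camera call takes 0.05 s, during which the arm holds its last target. There are 200 camera calls.

## Working session

There is one attempt and no reset: what is moved stays moved. The work goes in short steps, each a Python script; the robot and the scene stay as the last script left them, time stands still between calls to the robot, and variables do not carry over. Pictures are saved under pics/ and viewed, at most 13 in all, crops included, and the job is handed in when it is done.

```bash
ls; mkdir -p pics; cat > h.py <<'E'
import numpy as np, cv2
from scipy.spatial.transform import Rotation as R
from bench import manip, effector, viewer
def cal(n):
    c=viewer.get_calibration(n); return c
def ray(c,u,v):
    f=210/np.tan(np.radians(c["vfov"])/2)
    d=np.array([(u-c["cx"])/f,(v-c["cy"])/f,1.])
    a=np.array(c["attitude"]); M=a if a.shape==(3,3) else R.from_quat(a).as_matrix()
    return np.array(c["eye"]),M@d
def onz(c,u,v,z):
    e,d=ray(c,u,v); return e+d*(z-e[2])/d[2]
def tri(c1,p1,c2,p2):
    e1,d1=ray(c1,*p1); e2,d2=ray(c2,*p2)
    s=np.linalg.lstsq(np.c_[d1,-d2],e2-e1,rcond=None)[0]
    a,b=e1+s[0]*d1,e2+s[1]*d2
    return (a+b)/2,np.linalg.norm(a-b)
def proj(c,p):
    f=210/np.tan(np.radians(c["vfov"])/2); a=np.array(c["attitude"]); M=a if a.shape==(3,3) else R.from_quat(a).as_matrix()
    q=M.T@(np.array(p)-c["eye"]); return f*q[:2]/q[2]+[c["cx"],c["cy"]]
def snap(n,fn):
    c=cal(n); im=viewer.get_image(n); cv2.imwrite("pics/"+fn,cv2.cvtColor(im,cv2.COLOR_RGB2BGR)); return c,im
E
python3 - <<'E'
from h import *
for n in("scene","side","wrist"):
    c,_=snap(n,n+"0.png"); print(n,c)
print(manip.current_tcp_rot(),manip.current_tool_pos())
a,b=cv2.imread("pics/scene0.png"),cv2.imread("pics/side0.png")
E
```

```text
pics
scene {'vfov': 45.394551911700745, 'cx': 290.7035551594029, 'cy': 213.26889609228522, 'eye': array([1.28777238, 0.2902394 , 1.02797974]), 'attitude': array([ 0.5047525 ,  0.78601338, -0.3031021 , -0.18851261])}
side {'vfov': 52.388379329472585, 'cx': 283.18932519992086, 'cy': 209.30808637115257, 'eye': array([0.16787574, 0.63071264, 0.87950842]), 'attitude': array([-0.2365913 ,  0.8857274 , -0.38585817,  0.10307765])}
wrist {'vfov': 62.722329466888176, 'cx': 281.9489459284817, 'cy': 214.83471919301536, 'eye': array([ 0.31419947, -0.57377585,  0.38270451]), 'attitude': array([ 0.82489912, -0.54970618, -0.07368782,  0.10924587])}
[ 9.80572326e-01  1.96156558e-01 -1.00847623e-04 -7.12286705e-04] [ 0.24980004 -0.59953626  0.22591266]
```

View pics/scene0.png

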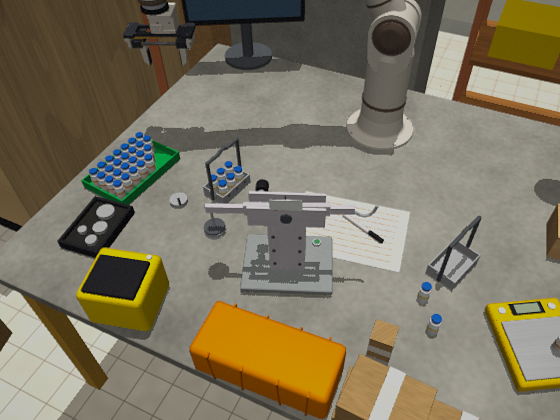

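View pics/side0.png

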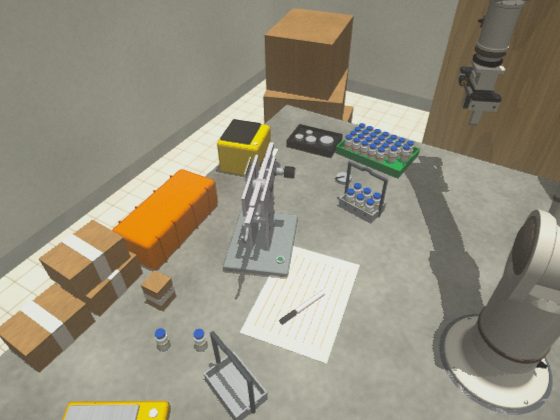

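The full carrier (blue caps) is to the robot's right: scene ~(224,152), side ~(366,172). The knob is at scene (262,186), side (289,172). The hook is at scene ~(372,210). Next I zoom in on those spots.

```bash
python3 - <<'E'
import cv2,numpy as np
a,b=cv2.imread("pics/scene0.png"),cv2.imread("pics/side0.png")
def cr(i,u,v,w=80,h=60,s=5): return cv2.resize(i[v:v+h,u:u+w],None,fx=s,fy=s,interpolation=cv2.INTER_CUBIC)
# scene carrier+knob at (200,135), scene hook (320,180); side carrier/knob (275,140)->(... ), side hook (215,200)
o=np.vstack([np.hstack([cr(a,200,137),cr(a,315,180)]),np.hstack([cr(b,320,155),cr(b,230,150)])])
cv2.imwrite("pics/z0.png",o)
E
```

```text
(no output)
```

View pics/z0.png

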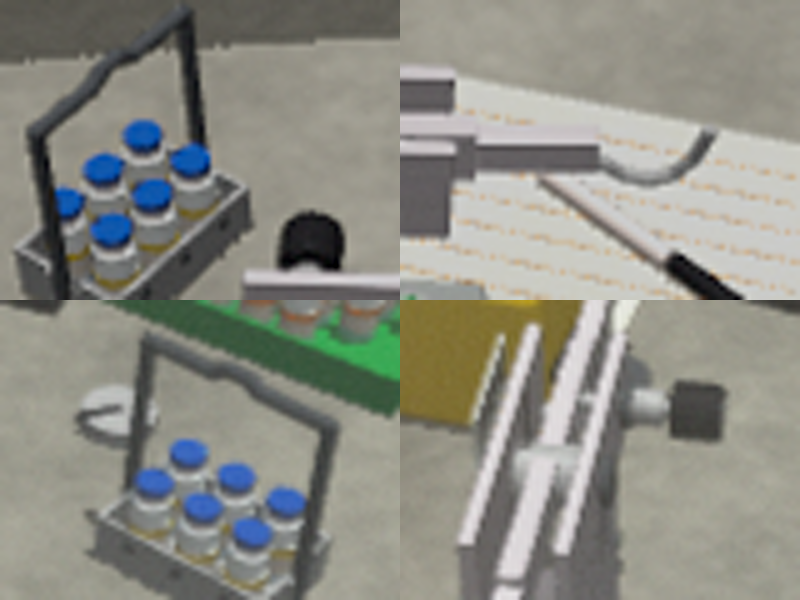

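Zoom: scene handle corners (207.6,163) and (237,139.8), kink (223,150). Side handle corners (350,163.6) and (386.4,180), kink (367.4,170.2). Knob: scene (262.4,185), side (289.4,172.2). Hook tip: scene (377.4,206.6).

```bash
python3 - <<'E'
from h import *
np.set_printoptions(precision=4,suppress=True)
s,d=cal("scene"),cal("side")
for n,p,q in[("c1",(207.6,163),(386.4,180)),("c2",(237,139.8),(350,163.6)),("kink",(223,150),(367.4,170.2)),("knob",(262.4,185),(289.4,172.2))]: print(n,*tri(s,p,d,q))
print("kink z146",onz(s,223,150,.146),onz(d,367.4,170.2,.146))
print("knob z215",onz(s,262.4,185,.215),onz(d,289.4,172.2,.215))
im=cv2.imread("pics/scene0.png")
for p in[(248,236),(333,237),(332,288),(242,287)]: print("plate",onz(s,*p,.024))
for p in[(223,271),(241,211),(298,216),(288,273)]: print("plateside",onz(d,*p,.024))
print("hooktip",onz(s,377.4,206.6,.221))
print("beam top end",onz(s,434.6-80,206.5,.23),"cw end",onz(s,206,206,.23))
E
```

```text
c1 [ 0.4053 -0.4006  0.0472] 0.02478711598823123
c2 [ 0.4637 -0.2435  0.2096] 0.014682525369956236
kink [ 0.4385 -0.3121  0.1422] 0.003476519702542976
knob [ 0.5792 -0.1166  0.2151] 0.0015639356667673493
kink z146 [ 0.4439 -0.3075  0.146 ] [ 0.4371 -0.3099  0.146 ]
knob z215 [ 0.5785 -0.1175  0.215 ] [ 0.5792 -0.1156  0.215 ]
plate [ 0.5931 -0.1628  0.024 ]
plate [0.5058 0.0382 0.024 ]
plate [0.6514 0.0932 0.024 ]
plate [ 0.7371 -0.1022  0.024 ]
plateside [0.6445 0.1097 0.024 ]
plateside [ 0.7302 -0.0988  0.024 ]
plateside [ 0.5753 -0.1634  0.024 ]
plateside [0.4978 0.0328 0.024 ]
hooktip [0.5401 0.1442 0.221 ]
beam top end [0.5683 0.1011 0.23  ] cw end [ 0.6991 -0.1923  0.23  ]
```

```bash
cat >> h.py <<'E'
YB=np.radians(24.); XB=np.array([np.cos(YB),np.sin(YB),0]); YBv=np.array([-np.sin(YB),np.cos(YB),0]); O=np.array([.6194,-.0339,0])
def bal(x,y,z): return O+x*XB+y*YBv+[0,0,z]
def down(yaw): # tool z down, tool y along (-sin yaw,cos yaw)
    x=np.array([np.cos(yaw),np.sin(yaw),0]);y=np.array([-np.sin(yaw),np.cos(yaw),0])
    return R.from_matrix(np.c_[-x,y,[0,0,-1]])
np.set_printoptions(precision=4,suppress=True)
E
python3 - <<'E'
from h import *
s,d=cal("scene"),cal("side")
for n,p,q in[("c1",(207.6,163),(350,163.6)),("c2",(237,139.8),(386.4,180))]: print(n,*tri(s,p,d,q))
print("c z140",onz(s,207.6,163,.14),onz(s,237,139.8,.14),onz(d,350,163.6,.14),onz(d,386.4,180,.14))
print("empty",onz(s,443,279,.14),onz(s,479,222,.14),onz(d,214,338,.14),onz(d,251,407,.14))
print("carton",onz(s,383,328,.075))
print("knob pred",bal(-.071,-.06,.215),"seat",bal(0,.17,.208))
for k in(YB,YB+np.pi,YB-np.pi):
  o=down(k).as_quat()
  for p in[bal(-.033,.17,.19),bal(-.033,.27,.25),bal(-.033,.27,.4),bal(.033,.17,.19),bal(.033,.27,.25),bal(-.075,-.06,.2),bal(-.1,-.06,.3)]:
    q=manip.solve_ik(p,o); print(round(k,2),p,q)
E
```

```text
c1 [ 0.4958 -0.3256  0.1364] 0.0008784001856160939
c2 [ 0.379  -0.3033  0.1361] 0.005298580396803187
c z140 [ 0.4994 -0.3226  0.14  ] [ 0.3857 -0.2978  0.14  ] [ 0.4942 -0.3216  0.14  ] [ 0.3777 -0.3024  0.14  ]
empty [0.6068 0.3214 0.14  ] [0.4145 0.3598 0.14  ] [0.4986 0.3224 0.14  ] [0.366 0.396 0.14 ]
carton [0.7323 0.2381 0.075 ]
knob pred [ 0.5789 -0.1176  0.215 ] seat [0.5503 0.1214 0.208 ]
0.42 [0.5201 0.108  0.19  ] [ 0.6925  0.6644 -1.2973  1.8694  0.701   1.1693  1.1352]
0.42 [0.4794 0.1993 0.25  ] [ 0.5444  0.5118 -1.2919  1.8343  0.5283  1.2055  1.0751]
0.42 [0.4794 0.1993 0.4   ] [ 0.5948  0.3157 -1.2903  1.6145  0.3055  1.443   1.2678]
0.42 [0.5804 0.1348 0.19  ] [ 0.5813  0.8055 -1.302   1.7114  0.8121  1.28    1.0849]
0.42 [0.5397 0.2262 0.25  ] [ 0.4356  0.6821 -1.2988  1.6776  0.6781  1.3169  0.9998]
0.42 [ 0.5753 -0.1192  0.2   ] [ 1.0266  0.7707 -1.3011  1.7234  0.7785  1.2739  1.5324]
0.42 [ 0.5524 -0.1294  0.3   ] [ 1.0986  0.5664 -1.2955  1.6591  0.5578  1.3492  1.7043]
3.56 [0.5201 0.108  0.19  ] [ 0.6968  0.6732 -1.308   1.8693  0.7106  1.1759 -2.0142]
3.56 
[... 431 characters left out ...]
6 [ 0.5524 -0.1294  0.3   ] [ 0.8389  0.361  -0.8351  1.6657  0.2805  1.2402 -1.2081]
-2.72 [0.5201 0.108  0.19  ] [ 0.6968  0.6732 -1.308   1.8693  0.7106  1.1759 -2.0142]
-2.72 [0.4794 0.1993 0.25  ] [ 0.5609  0.5401 -1.3305  1.834   0.5601  1.2225 -2.0944]
-2.72 [0.4794 0.1993 0.4   ] [ 0.1309  0.1512 -0.6505  1.6252  0.0928  1.3965 -1.6821]
-2.72 [0.5804 0.1348 0.19  ] [ 0.5438  0.7322 -1.2025  1.7124  0.7262  1.2205 -1.9961]
-2.72 [0.5397 0.2262 0.25  ] [ 0.441   0.6936 -1.3146  1.6775  0.6914  1.3254 -2.1518]
-2.72 [ 0.5753 -0.1192  0.2   ] [ 0.7571  0.5014 -0.7949  1.7308  0.3997  1.0792 -1.321 ]
-2.72 [ 0.5524 -0.1294  0.3   ] [ 0.8389  0.361  -0.8351  1.6657  0.2805  1.2402 -1.2081]
```

```bash
cat >> h.py <<'E'
KB=YB+np.pi
E
python3 - <<'E'
from h import *
k=np.radians(-10.8)+np.pi
manip.move_pose([.4066,-.3058,.30],down(k).as_quat())
manip.sleep(.3)
print(manip.current_tool_pos(),manip.current_q(),manip.current_clock())
c,im=snap("wrist","w1.png"); print(c)
print(proj(c,[.439,-.312,.146]))
E
```

```text
[ 0.4063 -0.3064  0.2997] [ 1.0483  0.1789 -0.5127  1.8078  0.0942  1.1796 -1.2541] 1.7333
{'vfov': 62.722329466888176, 'cx': 281.9489459284817, 'cy': 214.83471919301536, 'eye': array([ 0.4748, -0.3208,  0.4566]), 'attitude': array([-0.6315,  0.7641,  0.1018, -0.0839])}
[279.8968 163.9864]
```

View pics/w1.png

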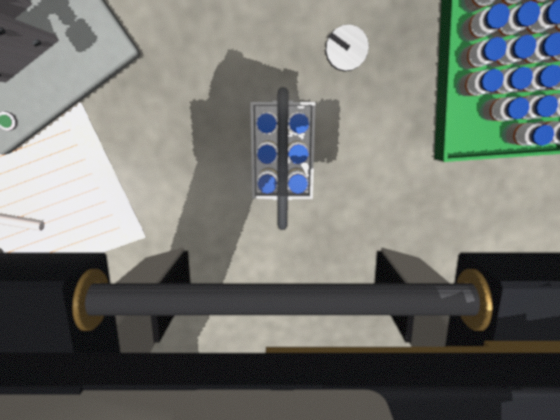

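The bar runs vertically at column 282.5, with ends at rows 90 and 228, so it is well aligned with the tool. I refine the position from these and grasp.

```bash
python3 - <<'E'
from h import *
c=cal("wrist")
A,B=onz(c,283,90,.142),onz(c,282.3,228,.142)
print(A,B,np.linalg.norm(A-B)); m=(A+B)/2; u=(A-B)/np.linalg.norm(A-B); yaw=np.arctan2(u[1],u[0]); print("mid",m,np.degrees(yaw))
k=yaw+np.pi; g=m-.033*u; o=down(k).as_quat()
# bar 6 mm nearer the tips than the pad centre: tcp 13 mm below the bar
print(manip.grip_depth)
manip.servo_line([g[0],g[1],.140-.014],o,vel=.12)
effector.close(f_grip=60)
print(manip.current_finger_gap(),manip.current_gripper_force(),manip.current_force(),manip.current_tool_pos())
f0=manip.current_force()
p=manip.current_tool_pos()
manip.servo_line([p[0],p[1],p[2]+.03],vel=.08); manip.sleep(.3)
print(manip.current_force()-f0,manip.current_finger_gap(),manip.current_wrist_torque())
c,im=snap("side","s1.png"); c,im2=snap("wrist","w2.png")
x=cv2.imread("pics/side_x.png"); a,b=cv2.imread("pics/s1.png"),cv2.imread("pics/w2.png")
cv2.imwrite("pics/z1.png",np.hstack([cv2.resize(a[100:240,290:430],(400,400)),cv2.resize(b,(400,300))[:, :].copy() if 0 else cv2.copyMakeBorder(cv2.resize(b,(400,300)),0,100,0,0,0)]))
print(manip.current_clock())
E
```

```text
[ 0.5005 -0.3264  0.142 ] [ 0.3783 -0.3024  0.142 ] 0.12446884563134053
mid [ 0.4394 -0.3144  0.142 ] -11.106264495928643
0.0188
0.008195019911544052 60.000067949295044 [-0.0308  1.6295  0.5175] [ 0.4071 -0.3077  0.126 ]
[-0.1166 -2.2147 -4.6351] 0.008047574841752678 [0.0798 0.1702 0.038 ]
5.575[ WARN:0@1.908] global loadsave.cpp:275 findDecoder imread_('pics/side_x.png'): can't open/read file: check file path/integrity
```

View pics/z1.png

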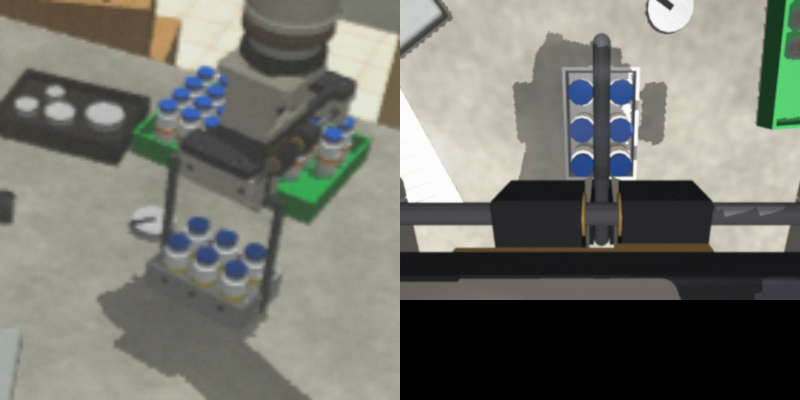

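```bash
python3 - <<'E'
from h import *
p=manip.current_tool_pos()
manip.servo_line([p[0],p[1],.46],vel=.2)
manip.move_pose(bal(-.033,.27,.44),down(KB).as_quat())
manip.servo_line(bal(-.033,.27,.30),vel=.15); manip.sleep(.4)
print(manip.current_tool_pos(),bal(-.033,.27,.30),manip.current_q(),manip.current_finger_gap(),manip.current_clock())
c,_=snap("wrist","w3.png"); c2,_=snap("scene","sc3.png")
b=cv2.imread("pics/sc3.png")
a=cv2.imread("pics/w3.png")
cv2.imwrite("pics/z2.png",np.vstack([np.hstack([cv2.resize(a[:300],(400,214*1)),np.zeros((214,400,3),np.uint8)]),cv2.resize(b[170:260,300:480],(770,385),interpolation=cv2.INTER_CUBIC).copy() if 0 else cv2.copyMakeBorder(cv2.resize(b[165:260,300:500],(800,380)),0,0,0,0,0)]))
s=bal(0,.17,.208); print(proj(c,s),proj(c2,s),proj(c,bal(0,.195,.234)),proj(c2,bal(0,.195,.234)))
E
```

```text
[0.4795 0.1993 0.3002] [0.4794 0.1993 0.3   ] [ 0.5755  0.442  -1.312   1.7703  0.4465  1.2801 -1.9986] 0.008083463195349846 10.5833
[418.4242 173.6858] [365.2878 210.5585] [395.3865 179.4881] [378.1134 202.5231]
```

View pics/z2.png

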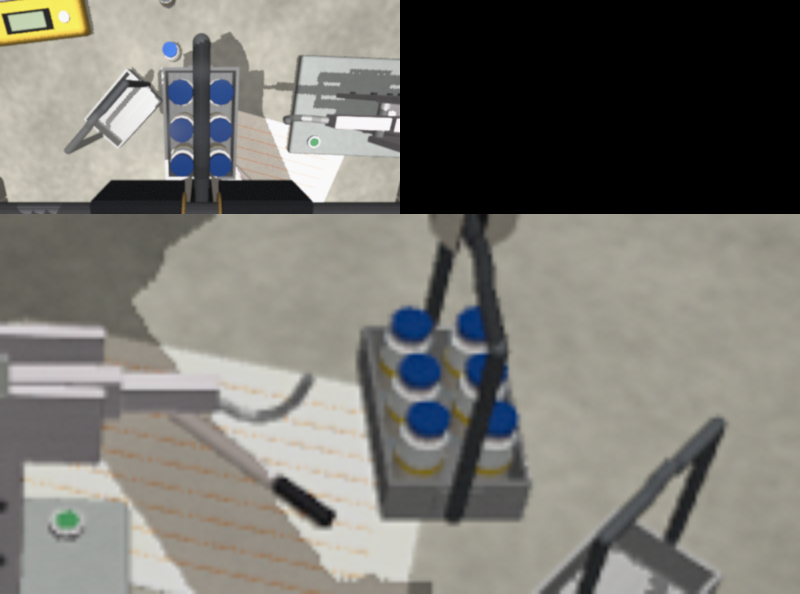

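View pics/w3.png

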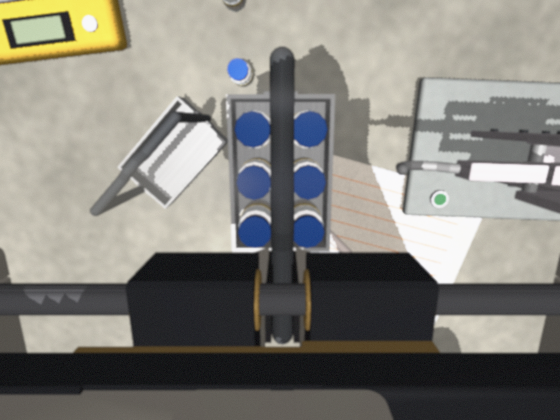

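Wrist view: hook tip at (402,168), beam top end at about (470,172). Scene: tip at (377.5,206). The empty carrier is clear to the left.

```bash
python3 - <<'E'
from h import *
c,s=cal("wrist"),cal("scene")
t,e=tri(c,(403,168),s,(377.3,206.3)); print("tip",t,e)
g=lambda p:[(p-O)@XB,(p-O)@YBv]
print(g(t),[g(onz(c,403,168,z)) for z in(.22,.23,.24)],[g(onz(s,377.3,206.3,z)) for z in(.22,.23,.24)])
for z in(.228,.235):
  print("beam centreline wrist", g(onz(c,470,172.5,z)),g(onz(c,549,173,z)))
  print("beam end scene mid", g(onz(s,300+218/4,165+(378-214)/4,z)))
print("plate +y edge wrist",g(onz(c,419,77,.024)),g(onz(c,404,212,.024)))
T=manip.current_tool_pos()
for x in(-.0335,.0935,.033): print("bar",proj(c,T+XB*x+[0,0,.014]))
h=[g(onz(s,300+u/4,165+(v-214)/4,.208)) for u,v in[(262,418)]]; print("hook bottom(seat-3.5 z)",h)
E
```

```text
tip [0.5489 0.1443 0.2321] 0.003035282614554744
[np.float64(0.008078597226882402), np.float64(0.1914695933571688)] [[np.float64(0.005607197400873279), np.float64(0.18585708560634764)], [np.float64(0.006905900119353289), np.float64(0.18937196772548526)], [np.float64(0.008204602837833192), np.float64(0.19288684984462284)]] [[np.float64(-0.0018037138292621338), np.float64(0.19509070679860574)], [np.float64(0.007407304690310355), np.float64(0.19297646860108905)], [np.float64(0.01661832320988262), np.float64(0.19086223040357242)]]
beam centreline wrist [np.float64(0.003650404653148622), np.float64(0.14372971494185952)] [np.float64(0.0033173510516517884), np.float64(0.09098979978070769)]
beam end scene mid [np.float64(0.004930812373812159), np.float64(0.14428851009632518)]
beam centreline wrist [np.float64(0.004651065352941467), np.float64(0.14756375462544558)] [np.float64(0.0043281919291850695), np.float64(0.09643589742716503)]
beam end scene mid [np.float64(0.011384075503433247), np.float64(0.1432382737949335)]
plate +y edge wrist [np.float64(0.08698554927167632), np.float64(0.10797714887916456)] [np.float64(-0.07696652846110749), np.float64(0.11041943944337114)]
bar [280.2116 344.3813]
bar [279.8001  56.2236]
bar [280.0192 209.663 ]
hook bottom(seat-3.5 z) [[np.float64(0.01597614834485451), np.float64(0.1691038950345506)]]
```

```bash
sed -i 's/^KB=.*/KB=YB+np.pi\nO=O+.005*XB/' h.py; python3 - <<'E'
from h import *
manip.servo_line(bal(-.033,.265,.237),vel=.12)
manip.servo_line(bal(-.033,.17,.237),vel=.1); manip.sleep(.3)
print(manip.current_force())
f0=manip.current_force()
manip.servo_line(bal(-.033,.17,.196),vel=.08); manip.sleep(.2)
for z in np.arange(.194,.170,-.002):
    manip.servo_line(bal(-.033,.17,z),vel=.03); manip.sleep(.1)
    f=manip.current_force()-f0; print(round(z,3),f)
    if f[2]>4.8: break
print(manip.current_clock())
snap("scene","sc4.png"); snap("side","sd4.png")
a,b=cv2.imread("pics/sc4.png"),cv2.imread("pics/sd4.png")
cv2.imwrite("pics/z3.png",np.hstack([cv2.resize(a[150:270,290:410],(400,400)),cv2.resize(b[150:330,180:360],(400,400))]))
E
```

```text
[ 0.0142  0.8382 -4.0587]
0.194 [ 0.222  -1.1884 -0.9254]
0.192 [ 0.0687  0.114  -0.4268]
0.19 [ 0.7156 -0.7199  1.7516]
0.188 [-0.0682 -1.8954  2.348 ]
0.186 [ 0.8788 -1.3399  2.5741]
0.184 [ 1.1593 -1.8999  2.1272]
0.182 [ 2.8777 -2.8475  2.8781]
0.18 [ 1.5439 -4.1646  5.1681]
16.4167
```

View pics/z3.png

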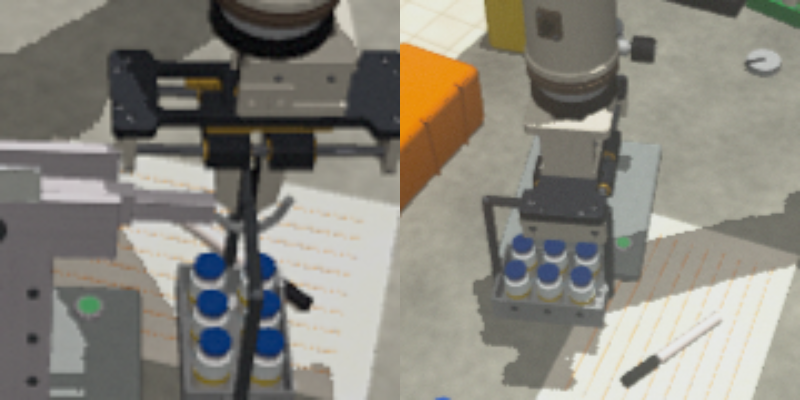

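The bar sits in the hook and the load has transferred. I release it and rise clear.

```bash
python3 - <<'E'
from h import *
effector.open_jaws(); manip.sleep(.3)
print(manip.current_finger_gap(),manip.current_force(),manip.current_clock())
p=manip.current_tool_pos()
manip.servo_line([p[0],p[1],.27],vel=.1); manip.servo_line([p[0],p[1],.36],vel=.2)
manip.move_pose(bal(-.10,-.06,.36),down(KB).as_quat()); manip.sleep(.3)
print(manip.current_tool_pos(),manip.current_q(),manip.current_clock())
c,_=snap("wrist","w5.png"); c2,_=snap("scene","sc5.png")
a,b=cv2.imread("pics/w5.png"),cv2.imread("pics/sc5.png")
cv2.imwrite("pics/z4.png",np.vstack([cv2.copyMakeBorder(cv2.resize(a[:320],(560,320)),0,0,0,240,0),cv2.resize(b[160:260,200:500],(800,267))]))
print(proj(c,[.5790,-.1170,.215]))
E
```

```text
0.09191313774586987 [ 0.5312 -0.1441  0.6833] 18.1833
[ 0.5571 -0.1259  0.3603] [ 1.0909  0.5136 -1.3041  1.5622  0.4983  1.4483 -1.3916] 21.0833
[281.7893 175.4296]
```

View pics/z4.png

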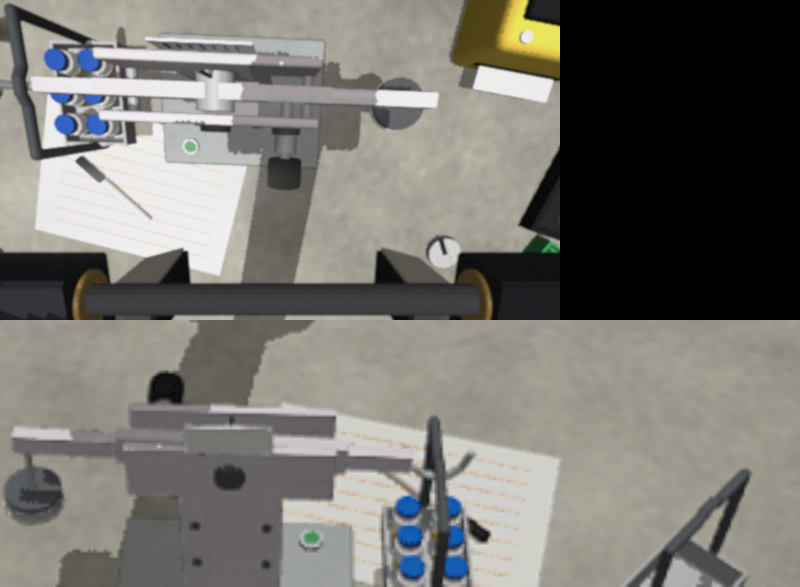

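The carrier hangs on the hook at its kink. The knob is centred at wrist (284.5,172). The pointer plate is on the far cheek, so it is out of the way. I grip the knob and pull.

```bash
python3 - <<'E'
from h import *
c=cal("wrist"); K=onz(c,284.3,172.5,.218); K[2]=.215
print("knob",K,[(K-O)@XB,(K-O)@YBv])
g=K-.004*XB; g[2]=.202
manip.servo_line([g[0],g[1],.30],down(KB).as_quat(),vel=.15); manip.servo_line(g,vel=.1); manip.sleep(.2)
f0=manip.current_force(); print(f0)
effector.close(f_grip=60); manip.sleep(.2)
print("gap",manip.current_finger_gap(),manip.current_force()-f0)
g=manip.current_tool_pos()
for d in(.005,.010,.013,.016,.018):
    manip.servo_line(g-d*XB,vel=.03); manip.sleep(.15)
    p=manip.current_tool_pos(); print(d,(g-p)@XB,manip.current_finger_gap(),(manip.current_force()-f0)@XB)
    if (manip.current_force()-f0)@XB>35: break
manip.sleep(.8)
print(manip.current_force()-f0,manip.current_clock())
snap("scene","sc6.png"); snap("side","sd6.png")
a,b=cv2.imread("pics/sc6.png"),cv2.imread("pics/sd6.png")
cv2.imwrite("pics/z5.png",np.hstack([cv2.resize(a[150:330,200:400],(400,360)),cv2.resize(b[130:310,180:380],(400,360))]))
E
```

```text
knob [ 0.5826 -0.1185  0.215 ] [np.float64(-0.07300588151556815), np.float64(-0.0623112358177705)]
[-0.3686  0.1876 -0.1796]
gap 0.028658769011116157 [-2.8452  4.031   2.7262]
0.005 0.002873298122371684 0.028478660169416727 6.425615185826459
0.01 0.00731664715657633 0.028926405598760245 8.985462310595317
0.013 0.01021342515316403 0.028684167168985177 8.663223600438693
0.016 0.012515486199971155 0.028380720188372285 11.473665827879005
0.018 0.014270725525317277 0.028561431023533226 12.26009176636097
[10.1023  4.3541 -8.6793] 27.2417
```

View pics/z5.png

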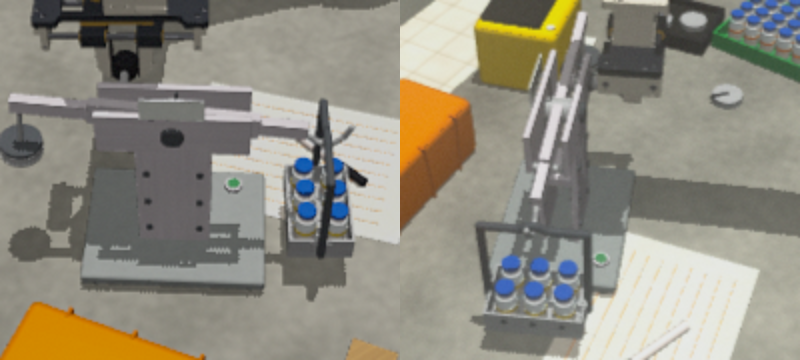

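The beam has swung down on the carrier's side. I pull on to the stop.

```bash
python3 - <<'E'
from h import *
p0=manip.current_tool_pos(); f=manip.current_force()
print(f, f@XB)
last=None
for d in(.002,.004,.006,.008,.010):
    # command is compliance-lagged: step relative to the held target (about 3.7 mm behind)
    manip.servo_line(p0-(.0037+d)*XB,vel=.02); manip.sleep(.2)
    p=manip.current_tool_pos(); f=manip.current_force(); print(d,(p0-p)@XB,p[2]-p0[2],f@XB,f,manip.current_finger_gap())
    if f@XB>19: break
manip.sleep(1.5); print((p0-manip.current_tool_pos())@XB,manip.current_force()@XB,manip.current_clock())
snap("scene","sc7.png"); snap("side","sd7.png")
a,b=cv2.imread("pics/sc7.png"),cv2.imread("pics/sd7.png")
cv2.imwrite("pics/z6.png",np.hstack([cv2.resize(a[150:330,200:400],(400,360)),cv2.resize(b[130:310,180:380],(400,360))]))
E
```

```text
[ 9.907   5.8077 -8.0144] 11.412709997133812
0.002 0.001787130246950561 7.166533451083423e-05 12.973932663237363 [ 11.9579   5.0398 -10.9063] 0.028868690960578616
0.004 0.001780833241380523 0.00020116682579077172 18.992525443625365 [ 17.89     6.5134 -15.4085] 0.028760630818871723
0.006 0.0018064756466978967 0.0003378829014330509 24.99016752667395 [ 23.7084   8.1906 -21.7632] 0.028884236241643258
0.001805180385773133 25.89424681153911 30.1917
```

View pics/z6.png

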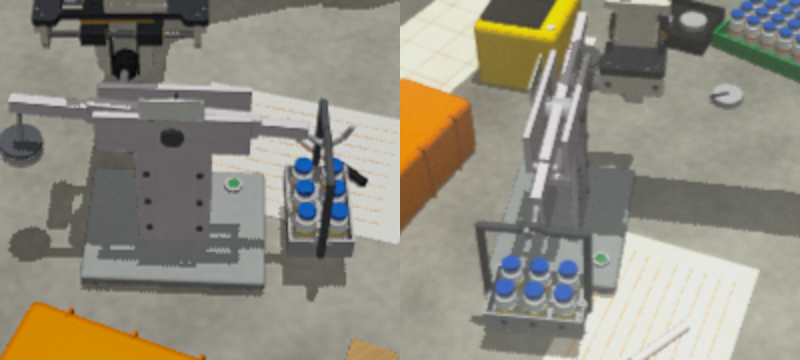

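The plunger is at its stop: 16.1 mm of travel, with force rising but no further motion. The beam is down and the carrier hangs free. I ease the surplus push slightly and hand in.

```bash
python3 - <<'E'
from h import *
p=manip.current_tool_pos()
manip.servo_line(p-.0065*XB+[0,0,-.0003],vel=.02); manip.sleep(.4)
print((p-manip.current_tool_pos())@XB,manip.current_force()@XB,manip.current_force(),manip.current_finger_gap(),manip.current_clock())
if abs((p-manip.current_tool_pos())@XB)<.001: print(manip.hand_in())
E
```

```text
-1.750762412334597e-05 22.118496586730373 [ 20.9794   7.26   -18.1411] 0.028570356340148716 30.9417
the job is handed in; nothing more can be done
None
```

The job is handed in: the full carrier hangs by the middle of its handle on the hook, the plunger is held at its stop (about 16 mm back), and the beam has swung down on the carrier's side, at 31 s of the 64 s limit.

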